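# Vent the vacuum chamber and crack its stuck lid

### The arm

A 7-joint arm with a two-finger parallel gripper is mounted at the origin on a cart in front of the work surface, level with it; the furniture and walls round the work are solid. World frame = base frame: x ahead of the robot, y to its left, z up, the work surface at z = 0. Lengths are in m, angles in rad, forces in N, time in s.
With the tool pointing down it reaches from about 0.425 to 0.975 m from the base axis. Payload 16.7 kg.
Tool frame: the origin (TCP) lies between the finger pads; the fingertips stand 14 mm ahead of it and the grasp point (between the pads) lies 5 mm behind it; z points along the fingers, y is the line along which they close (so a half turn about z gives the same grasp; the last joint's range is limited). The gripper opens to 85 mm and grips with 20 to 120 N. Pads are 22 mm wide; open, the fingers measure 114 mm over their backs; the gripper's body (76 mm by 85 mm) begins 54 mm behind the grasp point. The pads swing forward as they close: fully open they stand 13 mm farther back than shut.
Start: joints at [1.087, 0.426, 0.074, 1.606, -0.034, 1.111, -0.067], TCP at [0.221, -0.638, 0.212] pointing down, gripper open.
Joint ranges: [-2.85, 2.85], [-0.5, 2.14], [-1.23, 1.37], [0.21, 2.46], [-1.02, 4.16], [0.16, 2.05], [-2.73, 2.73]. Speed limits (rad/s): [1.89, 1.89, 2.39, 2.39, 3.01, 3.01, 3.01].

### API

Orientations are given as a rotation vector (axis times angle).
In Python, from plant import bot, cams, sensors, sign_off gives the robot as it stands (bot), with the cameras (cams), the job as plain functions and the readings (sensors).
- The arm moves only by the shell command python3 drive.py, which reads ROWS from standard input. ROWS is one flat JSON list of numbers that holds 1 to 8 rows one after another, with no inner brackets; each row has 5 numbers: the opening from 0.0 (shut) to 1.0 (fully open), then dx, dy, dz in a scale on which 1.0 is 100 cm, then a turn about the tool's z in normalised numbers (1 is pi rad); each row is the pose to reach, as a shift and turn from the pose commanded when the command began, along the tool's axes at that moment; what a row does not reach only later rows make up. A row lasts 1/10 s, in which the tool goes at most 0.05 m and 0.15 rad, less where a joint would pass 70% of its speed; a pose out of reach is approached as far as the arm can. The fingers move at their own pace and stop on an object; the grip force is fixed at half the most. Time passes only in rows, so rows that do not move let the fingers close. It prints the time, the measured TCP pose, the force, the opening and the grip force at its end. No shift or turn number may pass 1 either way. Input that does not fit is refused with a message, and nothing moves.
- sensors.read_state(): the state, without advancing time (a new reading comes with each control period).
- cams.get_image(name): name is "scene" or "top" or "wrist"; returns (picture, depth): 384x512x3 uint8, red, green, blue; 384x512 float32, m along the optical axis (not along the pixel's ray), 0 where there is no reading.
- cams.camera_model(name): a dict with "fovy" (degrees; the focal length in pixels is half the picture's height over the tangent of half this angle, whatever the lens; pixels are square), "cx", "cy" (the principal point, pixels), "T" (4x4, takes a point from camera to world coordinates). Camera axes: x right, y down, z forward; pixel columns grow to the right and rows downward; lengths in m; the calibration is good to about 2 mm. A picture is of the moment at which its call begins: read the wrist's pose just before it. camera_model takes no time and is no camera call; for the wrist camera it gives the pose at the moment of the call.
- sign_off(): hands the job in; it is judged then, once.
The state is a dict: "clock": time; "qpos": joint angles; "joint_velocities": joint speeds; "tau": joint torques, N m; "tool_pos": TCP position; "tcp_rot": TCP orientation; "wrist_force": force on the tool from outside, world axes, zero at the start; "moment": the same for the moment, N m; "finger_gap": opening from 0.0 (shut) to 1.0 (fully open); "gripper_force": force on a finger pad.
Only numpy, scipy, OpenCV 4.12 (cv2) and the standard library are available. Lean on these libraries where they do the work, as an engineer would, in place of code of your own. Each camera call takes 0.05 s, during which the arm holds its last target. There are 200 camera calls.

### The job

Let air into the vacuum chamber: twist the black vent knob clockwise all the way to its stop, then let go so that it springs back by itself. Only then take the red bar on the clear lid, break the lid free of its sticky gasket and hold it ajar, with a gap of about 30 mm at its front edge, so that the resin fumes can draw off; do not let it swing wide open or knock the things around it. Finish still holding the lid by its red bar at that gap: the program ends while holding.

Things in the scene. Friction and masses are not known exactly. Their poses are not given: they have to be found in the camera images.
- vacuum_chamber: white vacuum unit fixed to the worktop, 180 mm deep (x), 320 wide (y), housing 88 high. Origin on the worktop, mid-depth; it spans y -155 to +165 mm. Own x points to its back (hinge side), y to its left, z up. Left part: a well with two plaster casts under the clear lid; right part: a flat deck with the vent knob near the front and a round gauge (8 mm high) behind it
- vent_knob (a joint): turn of the black vent knob, rad: 0 at rest, grows clockwise seen from above, stop at 1.2. A spring (0.02 Nm at rest to 0.08 Nm at the stop) turns it back to 0 when let go
- vent_knob_grip (a point): point on the knob's upright axis at grip height, at (-30, -95, 118) mm of the chamber's frame. The grip is a black bar with a white pointer line, 42 mm long (along the chamber's x at rest), 12 wide, 30 high; its top is 10 mm above this point, the deck 30 mm below it. Its axes turn with the knob
- chamber_lid (a joint): opening of the lid, rad: 0 shut, grows as the front edge (174 mm from the hinge line) rises, end of travel 0.6; a 30 mm front gap is 0.17. The gasket sticks: about 14 N upward at the red bar, 16 to 18 N with the lid's weight, frees it; its pull halves by 0.1 rad and is nearly gone by 0.17. Let go, the lid falls shut and sticks again
- lid_handle (a point): round red bar on the clear lid, 14 mm thick, 90 long along the chamber's y, on a steel post at each end (74 mm free between them). Origin mid-bar, at (-58, 70, 134) mm of the chamber's frame when shut; the lid's face is 34 mm below. Axes as the chamber's when shut, tilting with the lid. Gripped across (fingers closing along x) the bar can turn between the fingers
- lid_hinge (a point): middle of the lid's hinge line, which runs along the chamber's y, at (87, 70, 96) mm of the chamber's frame. The clear lid is a plate 174 mm deep, 180 wide, 8 thick in front of it; the bar's axis lies 145 mm in front of and 38 mm above the hinge line when shut
- dappen_dish: bystander: small blue dish, 43 mm across, 18 mm high, loose to the left of the chamber; origin at the centre of its underside
- spare_felt: bystander: felt polishing wheel, 60 mm across, 15 mm high, loose to the right of the chamber; origin at the centre of its underside
- pen_1: bystander: white and green marker pen, 135 mm long, 16 mm thick, loose in front of the chamber; origin at the centre of its underside
- mixing_bowl: bystander: green rubber bowl, 117 mm across, 68 mm high, loose at the far left; origin at the centre of its underside
- bur_tin: bystander: shut green tin, 77 x 108 x 30 mm, loose at the far right; origin at the centre of its underside

How it is judged:
On the way, in this order (a step that is already met when the one before it is completed fails the run):
1. the vent knob is turned to its stop (within 0.12 rad) while the lid is still shut (value of joint vent_knob above 1.08 rad and value of joint chamber_lid below 0.03 rad), for 0.2 s.
2. the vent knob is let go and has sprung back, the lid still shut (value of joint vent_knob below 0.12 rad and contact force between the fingers and vacuum_chamber below 0.1 N and value of joint chamber_lid below 0.03 rad), for 0.2 s.
3. the lid is broken free of the gasket by its red bar (value of joint chamber_lid above 0.08 rad and contact force between the fingers and chamber_lid above 0.5 N and distance between the grasp point and lid_handle below 0.045 m), for 0.2 s.
At the end, for the whole second after the job is handed in: The fingers hold the lid still by its red bar at an opening of 0.10 to 0.26 rad (a front gap of about 17 to 45 mm), and the vent knob is back at rest (within 0.12 rad) (value of joint chamber_lid between 0.1 and 0.26 rad and velocity of joint chamber_lid between -0.05 and 0.05 rad/s and contact force between the fingers and chamber_lid above 0.5 N and value of joint vent_knob below 0.12 rad and distance between the grasp point and lid_handle below 0.045 m); the arm keeps its last pose, push and grip.
It fails at once if the lid swings wide open (over 0.45 rad, about 75 mm at the front) (value of joint chamber_lid above 0.45 rad).
It fails at once if a loose thing around the chamber is knocked away (moved more than 30 mm) (distance of any of dappen_dish, spare_felt, pen_1, mixing_bowl, bur_tin from where it was at the start of the episode above 0.03 m).
It also fails if it takes over 48 s, if anything falls off the work surface, if the arm or the gripper's body presses on something with over 40 N, if the wrist force passes 120 N, or if a joint passes its speed limit or range.

## Working session

There is one attempt and no reset: what is moved stays moved. The work goes in short steps, Python scripts to look and compute and a shell command to move; the robot and the scene stay as the last step left them, time stands still between calls to the robot, and variables do not carry over. Pictures are saved under pics/ and viewed, at most 10 in all, crops included, and the job is handed in when it is done.

```bash
ls; mkdir -p pics
python3 - <<'E'
from plant import bot, cams, sensors, sign_off
import cv2,numpy as np
s=sensors.read_state();print({k:np.round(v,3) for k,v in s.items()})
for n in("scene","top"):
    im,d=cams.get_image(n);m=cams.camera_model(n);print(n,m["fovy"],m["cx"],m["cy"],np.round(m["T"],3).tolist())
    cv2.imwrite(f"pics/{n}1.png",im[:,:,::-1]);np.savez(f"pics/{n}1.npz",im=im,d=d,T=m["T"],f=192/np.tan(np.radians(m["fovy"]/2)),c=[m["cx"],m["cy"]])
E
```

```text
drive.py
pics
plant.py
{'clock': np.float64(0.0), 'qpos': array([ 1.088,  0.427,  0.074,  1.607, -0.034,  1.111, -0.067]), 'joint_velocities': array([ 0.002,  0.001,  0.   ,  0.001,  0.001,  0.   , -0.001]), 'tau': array([-0.0000e+00, -9.4984e+01,  3.7610e+00, -4.6352e+01,  1.9000e-02,
        1.0000e-02, -0.0000e+00]), 'tool_pos': array([ 0.221, -0.637,  0.212]), 'tcp_rot': array([-3.097, -0.522,  0.   ]), 'wrist_force': array([-0.282,  0.864,  0.228]), 'moment': array([ 0.005,  0.054, -0.03 ]), 'gripper_force': np.float64(0.0), 'finger_gap': np.float64(0.999)}
scene 45.98611033974344 255.81486237030194 194.76639526971286 [[-0.751, -0.572, 0.329, 0.008], [-0.66, 0.65, -0.376, 0.584], [0.002, -0.5, -0.866, 1.466], [0.0, 0.0, 0.0, 1.0]]
top 47.51707155519614 256.393460461019 188.4804710690129 [[0.233, -0.87, 0.435, -0.226], [-0.973, -0.205, 0.111, -0.216], [-0.007, -0.449, -0.893, 1.631], [0.0, 0.0, 0.0, 1.0]]
```

View pics/scene1.png

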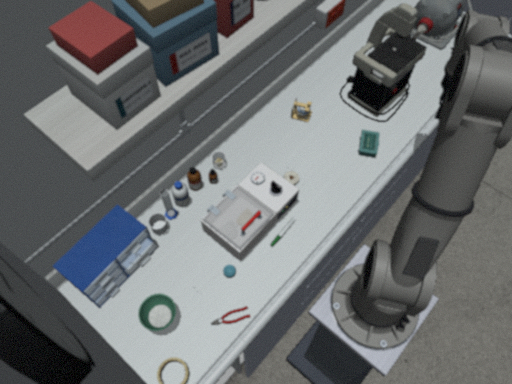

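View pics/top1.png

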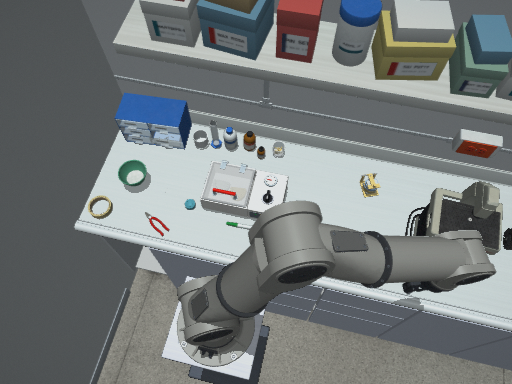

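The scene view shows the chamber at about (250,210), with the red bar at (251,222) and the knob at (276,187). In the top view the bar is at (224,192) and the knob at (267,197). I'll triangulate both.

```bash
cat > h.py <<'E'
import cv2,numpy as np
def load(n):
    z=np.load(n);return z["im"],z["d"],z["T"],float(z["f"]),z["c"]
def ray(T,f,c,uv):
    r=T[:3,:3]@np.array([(uv[0]-c[0])/f,(uv[1]-c[1])/f,1]);return T[:3,3],r/np.linalg.norm(r)
def tri(rs):
    A=sum(np.eye(3)-np.outer(r,r) for o,r in rs);b=sum((np.eye(3)-np.outer(r,r))@o for o,r in rs)
    p=np.linalg.solve(A,b);return p,[np.linalg.norm((np.eye(3)-np.outer(r,r))@(p-o)) for o,r in rs]
def plane(o,r,z): return o+r*(z-o[2])/r[2]
def mask(im,kind,win):
    h=cv2.cvtColor(im,cv2.COLOR_RGB2HSV).astype(int);H,S,V=h[...,0],h[...,1],h[...,2]
    m={"red":((H<8)|(H>172))&(S>150)&(V>90),"black":V<60}[kind]
    w=np.zeros(m.shape,bool);w[win[1]:win[3],win[0]:win[2]]=1
    n,l,st,ce=cv2.connectedComponentsWithStats((m&w).astype(np.uint8))
    k=1+np.argmax(st[1:,4]);return l==k,ce[k]
def ends(m):
    ys,xs=np.nonzero(m);p=np.c_[xs,ys].astype(float);c=p.mean(0);a=np.linalg.svd(p-c,full_matrices=False)[2][0]
    t=(p-c)@a;return c,c+a*t.min(),c+a*t.max()
E
python3 - <<'E'
from h import *
R={}
for n,wr,wk in(("scene",(236,205,266,238),(264,178,286,196)),("top",(205,182,242,202),(255,185,278,206))):
    im,d,T,f,c=load(f"pics/{n}1.npz")
    m,_=mask(im,"red",wr);ce,a,b=ends(m)
    k,kc=mask(im,"black",wk);ys,xs=np.nonzero(k)
    print(n,m.sum(),ce,a,b,"knob",k.sum(),kc,xs.min(),xs.max(),ys.min(),ys.max())
    R[n]=[ray(T,f,c,p) for p in(ce,a,b,kc)]
    print([np.round(plane(*ray(T,f,c,p),.134),4) for p in (ce,a,b)],np.round(plane(*ray(T,f,c,kc),.115),4))
    for q,dd in((m,'bar'),(k,'knob')):
        z=np.median(d[q]);print(dd,'depth pts',z,[np.round((T@np.r_[(ce if dd=='bar' else kc)[0]/f*z-c[0]/f*z,((ce if dd=='bar' else kc)[1]-c[1])/f*z,z,1])[:3],4)])
for i in(0,3): print(tri([R["scene"][i],R["top"][i]]))
E
```

```text
scene 50 [251.38 219.76] [259.06431695 212.06422115] [242.57625026 228.57688138] knob 59 [274.98305085 188.05084746] 272 279 183 192
[array([0.4624, 0.0864, 0.134 ]), array([0.4623, 0.0481, 0.134 ]), array([0.4626, 0.1294, 0.134 ])] [ 0.4892 -0.0673  0.115 ]
bar depth pts 1.4863515 [array([0.4611, 0.0879, 0.138 ])]
knob depth pts 1.5776862 [array([ 0.4904, -0.0688,  0.1117])]
top 70 [223.75714286 191.38571429] [212.76520666 189.15906701] [234.87095225 193.63704953] knob 58 [266.98275862 197.27586207] 263 271 190 202
[array([0.4629, 0.0885, 0.134 ]), array([0.4625, 0.1322, 0.134 ]), array([0.4634, 0.0446, 0.134 ])] [ 0.4854 -0.0765  0.115 ]
bar depth pts 1.6648166 [array([0.4604, 0.0874, 0.1395])]
knob depth pts 1.6822557 [array([ 0.4866, -0.0762,  0.1125])]
(array([0.46121586, 0.08775726, 0.13765792]), [np.float64(3.104877203701255e-05), np.float64(3.1048772036881234e-05)])
(array([ 0.49425982, -0.07503834,  0.09818562]), [np.float64(0.0008845296033249825), np.float64(0.0008845296033250146)])
```

Careful with the scale: turns go in shares of pi rad. That gives: -1.2 rad / 3.1416 = -0.382.

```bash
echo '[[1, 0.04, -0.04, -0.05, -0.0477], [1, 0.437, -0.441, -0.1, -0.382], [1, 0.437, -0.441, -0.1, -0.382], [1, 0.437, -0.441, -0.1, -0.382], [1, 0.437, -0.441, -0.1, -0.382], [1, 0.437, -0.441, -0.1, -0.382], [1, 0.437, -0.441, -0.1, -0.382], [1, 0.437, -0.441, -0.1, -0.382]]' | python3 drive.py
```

```text
refused: ROWS must be one flat list, 5 numbers to a row, no inner brackets. Nothing was moved.
```

Wrong form. The message asks for one flat list, 5 numbers to a row, no inner brackets, so I'll send the same numbers that way.

```bash
echo '[1, 0.04, -0.04, -0.05, -0.0477, 1, 0.437, -0.441, -0.1, -0.382, 1, 0.437, -0.441, -0.1, -0.382, 1, 0.437, -0.441, -0.1, -0.382, 1, 0.437, -0.441, -0.1, -0.382, 1, 0.437, -0.441, -0.1, -0.382, 1, 0.437, -0.441, -0.1, -0.382, 1, 0.437, -0.441, -0.1, -0.382]' | python3 drive.py
cat > w.py <<'E'
from plant import bot, cams, sensors, sign_off
import numpy as np
from scipy.spatial.transform import Rotation as R
s=sensors.read_state();M=R.from_rotvec(s["tcp_rot"]).as_matrix()
print(np.round(s["clock"],2),"p",np.round(s["tool_pos"],4),"yaw",np.arctan2(M[1,0],M[0,0]).round(4),"q",np.round(s["qpos"],2),"F",np.round(s["wrist_force"],1),"gap",s["finger_gap"].round(3),s["gripper_force"].round(1))
import sys
if len(sys.argv)>3:
    t=np.array([float(a) for a in sys.argv[1:4]]);print("tool shift",np.round(M.T@(t-s["tool_pos"]),4))
    if len(sys.argv)>4: print("turn",np.round((np.arctan2(M[1,0],M[0,0])-float(sys.argv[4])+np.pi)%(2*np.pi)-np.pi,4))
E
python3 w.py 0.44 -0.077 0.28 3.1416
```

```text
clock: 0.9
tool_pos: [0.388, -0.2885, 0.2855]
tcp_rot: [2.256, 2.187, -0.0]
wrist_force: [0.8, -1.1, 0.1]
finger_gap: 1.004
gripper_force: 0.0Traceback (most recent call last):
  File "w.py", line 5, in <module>
    print(np.round(s["clock"],2),"p",np.round(s["tool_pos"],4),"yaw",np.arctan2(M[1,0],M[0,0]).round(4),"q",np.round(s["qpos"],2),"F",np.round(s["wrist_force"],1),"gap",s["finger_gap"].round(3),s["gripper_force"].round(1))
                                                                                                                                                                         ^^^^^^^^^^^^^^^^^^^^^
AttributeError: 'float' object has no attribute 'round'
```

```bash
sed -i 's/s\["finger_gap"\].round(3),s\["gripper_force"\].round(1)/round(float(s["finger_gap"]),3),round(float(s["gripper_force"]),1)/' w.py
python3 w.py 0.46 -0.03 0.30 3.1416
python3 - <<'E'
from plant import bot, cams, sensors, sign_off
import numpy as np
from scipy.spatial.transform import Rotation as R
s=sensors.read_state();m=cams.camera_model("wrist");M=R.from_rotvec(s["tcp_rot"]).as_matrix()
print(m["fovy"],np.round(M.T@(m["T"][:3,3]-s["tool_pos"]),4),np.round(M.T@m["T"][:3,:3],3))
E
```

```text
0.9 p [ 0.388  -0.2885  0.2855] yaw 1.5397 q [ 0.8   0.06 -0.3   1.91  0.02  1.17  0.46] F [ 0.8 -1.1  0.1] gap 1.004 0.0
tool shift [ 0.2606  0.064  -0.0146]
turn -1.6019
68.20496449810356 [ 0.0663  0.0009 -0.161 ] [[ 0.001 -0.965 -0.261]
 [ 1.     0.001  0.   ]
 [ 0.    -0.261  0.965]]
```

Converted, -1.2 rad / 3.1416 = -0.382.

```bash
echo '[1, 0.26, 0.064, -0.05, -0.382, 1, 0.26, 0.064, -0.05, -0.382, 1, 0.26, 0.064, -0.05, -0.382, 1, 0.26, 0.064, -0.05, -0.382, 1, 0.26, 0.064, -0.05, -0.382, 1, 0.26, 0.064, -0.05, -0.382, 1, 0.26, 0.064, -0.05, -0.382, 1, 0.26, 0.064, -0.05, -0.382]' | python3 drive.py | head -1; python3 w.py .46 -.03 .30 3.1416
```

```text
clock: 1.7
1.7 p [ 0.4613 -0.0321  0.3352] yaw 2.7417 q [ 0.53  0.   -0.59  1.86  0.    1.27  1.11] F [ 0.5 -0.5  0.3] gap 0.999 0.0
tool shift [0.002  0.0015 0.0352]
turn -0.3999
```

Converted, -0.4 rad / 3.1416 = -0.1273.

```bash
echo '[1, 0, 0, 0, -0.0477, 1, 0, 0, 0, -0.0955, 1, 0, 0, 0, -0.1273, 1, 0, 0, 0, -0.1273, 1, 0, 0, 0, -0.1273]' | python3 drive.py | head -1
cat > snap.py <<'E'
import sys,cv2,numpy as np
from plant import bot, cams, sensors, sign_off
n=sys.argv[1];m=cams.camera_model("wrist");im,d=cams.get_image("wrist")
cv2.imwrite(f"pics/{n}.png",im[:,:,::-1]);np.savez(f"pics/{n}.npz",im=im,d=d,T=m["T"],f=192/np.tan(np.radians(m["fovy"]/2)),c=[m["cx"],m["cy"]])
E
python3 snap.py w1; python3 w.py
```

```text
clock: 2.2
2.25 p [ 0.4612 -0.033   0.3352] yaw 3.1306 q [ 0.53  0.   -0.59  1.86  0.    1.27  1.5 ] F [ 0.1 -0.4  0.1] gap 1.003 0.0
```

View pics/w1.png

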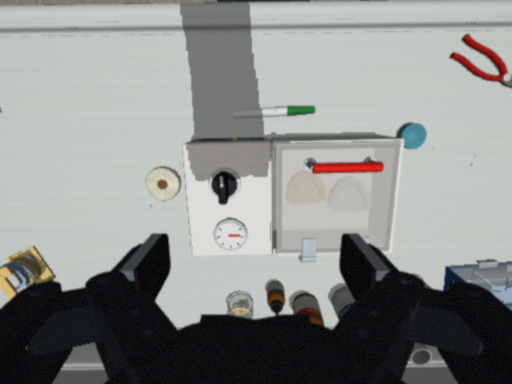

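The wrist view is clear: the red bar is centred near (347,167) and the black knob grip near (224,187), with the gauge at (230,235). I'll compute positions from it together with the other cameras.

Run:
```python
from h import *
im,d,T,f,c=load("pics/w1.npz")
m,_=mask(im,"red",(300,150,395,185));ce,a,b=ends(m);r=ray(T,f,c,ce)
print("bar",m.sum(),ce,a,b,[np.round(plane(*ray(T,f,c,p),.137),4) for p in(ce,a,b)], np.median(d[m]))
i0,_,T0,f0,c0=load("pics/top1.npz");m0,_=mask(i0,"red",(205,182,242,202))
i1,_,T1,f1,c1=load("pics/scene1.npz");m1,_=mask(i1,"red",(236,205,266,238))
print(tri([r,ray(T0,f0,c0,ends(m0)[0]),ray(T1,f1,c1,ends(m1)[0])]))
# depth: points in knob area with height above deck
v,u=np.mgrid[165:260,185:270];z=d[v,u];P=np.stack([(u-c[0])/f*z,(v-c[1])/f*z,z,np.ones_like(z)],-1)@T.T
print("deck z",np.median(P[...,2]))
k=P[...,2]>.115
q=P[k][:,:3];print("knob top",k.sum(),q.mean(0),q.min(0),q.max(0),np.percentile(q[:,2],[10,50,90]))
uv=np.c_[u[k],v[k]].astype(float);print("px",uv.mean(0),uv.min(0),uv.max(0))
rk=cv2.minAreaRect(q[:,:2].astype(np.float32)*1000);print(rk)
h=(m)&(d>0);v,u=np.nonzero(h);z=d[h];Q=(np.c_[(u-c[0])/f*z,(v-c[1])/f*z,z,np.ones_like(z)]@T.T)[:,:3]
print("bar pts",Q.mean(0),Q.max(0),Q.min(0))
```

```text
bar 612 [348.15196078 167.10947712] [382.05246427 166.35389244] [312.93078362 167.89449739] [array([0.463 , 0.0874, 0.137 ]), array([0.4625, 0.1307, 0.137 ]), array([0.4636, 0.0422, 0.137 ])] 0.36254442
(array([0.46221725, 0.08760148, 0.13637737]), [np.float64(0.0009340344270735489), np.float64(0.0005545005905998452), np.float64(0.0006693715523677248)])
deck z 0.08750548777128697
knob top 317 [ 0.48325043 -0.07272178  0.16001716] [ 0.39638542 -0.08357307  0.11549876] [ 0.51317822 -0.03185467  0.49620499] [0.12363275 0.12696921 0.12927379]
px [222.64353312 190.15772871] [192. 167.] [262. 245.]
((452.4757080078125, -63.13448715209961), (22.868389129638672, 126.39311218261719), 71.1085433959961)
bar pts [0.4628453  0.08697634 0.13810242] [0.46926341 0.12999976 0.14092203] [0.45675369 0.0421417  0.13344878]
```

```bash
python3 - <<'E'
from h import *
im,d,T,f,c=load("pics/w1.npz")
v,u=np.mgrid[165:215,205:245];z=d[v,u];P=np.stack([(u-c[0])/f*z,(v-c[1])/f*z,z,np.ones_like(z)],-1)@T.T
k=(P[...,2]>.12)&(P[...,2]<.135)
k=cv2.connectedComponentsWithStats(k.astype(np.uint8))[1]==1
q=P[k][:,:3];print(k.sum(),q.mean(0),cv2.minAreaRect(q[:,:2].astype(np.float32)*1000))
# black silhouette: rays onto z=.128
kb,_=mask(im,"black",(212,168,238,206));ys,xs=np.nonzero(kb&(im.max(2)<45))
p=np.array([plane(*ray(T,f,c,(x,y)),.128)[:2] for x,y in zip(xs,ys)]);print(cv2.minAreaRect(p.astype(np.float32)*1000))
E
python3 w.py .493 -.077 .17 3.15
```

```text
271 [ 0.49241109 -0.07702275  0.12669383] ((492.9937744140625, -77.62648010253906), (40.4715461730957, 12.394515991210938), 0.8531371355056763)
((490.366943359375, -74.6447982788086), (28.142337799072266, 41.672874450683594), 88.33657836914062)
2.25 p [ 0.4612 -0.033   0.3352] yaw 3.1306 q [ 0.53  0.   -0.59  1.86  0.    1.27  1.5 ] F [ 0.1 -0.4  0.1] gap 1.003 0.0
tool shift [-0.0323 -0.0437  0.1652]
turn -0.0194
```

Converted, -0.02 rad / 3.1416 = -0.0064.

```bash
echo '[0.7, -0.032, -0.044, 0.04, -0.0064, 0.7, -0.032, -0.044, 0.09, -0.0064, 0.7, -0.032, -0.044, 0.14, -0.0064, 0.7, -0.032, -0.044, 0.165, -0.0064, 0.7, -0.032, -0.044, 0.165, -0.0064]' | python3 drive.py | head -1;  python3 w.py .493 -.0775 .114 3.155
```

```text
clock: 2.75
2.75 p [ 0.4902 -0.0771  0.1663] yaw -3.1314 q [ 0.52  0.23 -0.55  2.01  0.15  0.94  1.47] F [0.2 0.3 0.5] gap 0.698 0.0
tool shift [-0.0032 -0.0006  0.0522]
turn -0.0032
```

```bash
echo '[0.7, -0.003, 0, 0.03, 0, 0.7, -0.003, 0, 0.052, 0, 0.7, -0.003, 0, 0.052, 0, 0.7, -0.003, 0, 0.052, 0]' | python3 drive.py | head -1;  python3 w.py .493 -.0775 .114 3.155; echo '[0, 0, 0, 0, 0, 0, 0, 0, 0, 0, 0, 0, 0, 0, 0, 0, 0, 0, 0, 0, 0, 0, 0, 0, 0]' | python3 drive.py|tail -2; python3 w.py .493 -.0775 .114 3.155
```

```text
clock: 3.15
3.15 p [ 0.4968 -0.0771  0.1201] yaw -3.1301 q [ 0.49  0.3  -0.54  2.05  0.21  0.84  1.41] F [-0.6 -0.4 -0.4] gap 0.701 0.0
tool shift [ 0.0039 -0.0003  0.0061]
turn -0.002
finger_gap: 0.0
gripper_force: 0.0
3.65 p [ 0.496  -0.0772  0.1185] yaw -3.1295 q [ 0.49  0.3  -0.54  2.05  0.21  0.84  1.41] F [-0.  -0.4  1.3] gap 0.0 0.0
tool shift [ 0.003  -0.0002  0.0045]
turn -0.0014
```

The fingers closed on nothing, so I'll take another look.

```bash
python3 snap.py w2
python3 - <<'E'
from h import *
im,d,T,f,c=load("pics/w2.npz")
cv2.imwrite("pics/w2c.png",cv2.resize(im[100:384,120:400,::-1],None,fx=2,fy=2))
E
```

```text
(no output)
```

View pics/w2c.png

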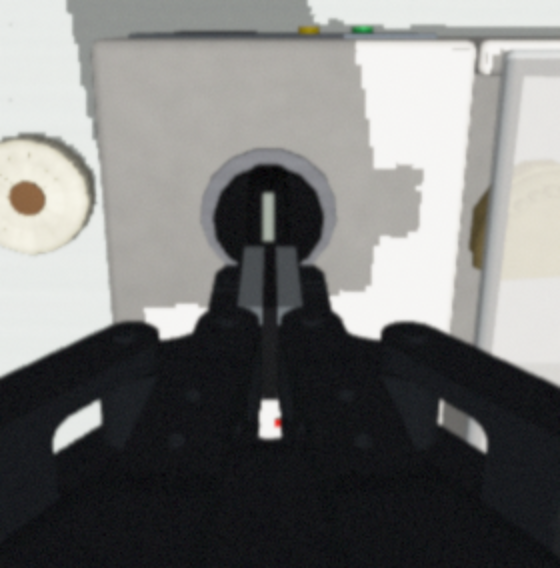

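```bash
python3 - <<'E'
from h import *
im,d,T,f,c=load("pics/w2.npz")
def P(u,v):
    z=d[v,u];return np.round((T@np.r_[(u-c[0])/f*z,(v-c[1])/f*z,z,1])[:3],4)
for v in (195,205,215,222,226,232,240,250):
    print(v,[(u,P(u,v).tolist(),im[v,u].tolist()) for u in (244,248,254,260,264)])
E
python3 w.py
echo '[0.5, 0, 0, 0, 0, 0.5, 0, 0, 0, 0, 0.5, 0, 0, 0, 0]' | python3 drive.py | tail -2; python3 snap.py w3
python3 - <<'E'
from h import *
im,d,T,f,c=load("pics/w3.npz")
cv2.imwrite("pics/w3c.png",cv2.resize(im[100:384,120:400,::-1],None,fx=2,fy=2))
v,u=np.mgrid[150:300,180:330];z=d[v,u];P=np.stack([(u-c[0])/f*z,(v-c[1])/f*z,z,np.ones_like(z)],-1)@T.T
# finger points: front face x in .48-.49 and height>.1
for y0,y1 in((-.12,-.09),(-.065,-.03)):
    k=(P[...,1]>y0)&(P[...,1]<y1)&(P[...,2]>.10)&(P[...,0]>.475)
    q=P[k];i=np.argsort(q[:,2])[:12];print(k.sum(),np.round(q[i,:3],4).tolist())
E
```

```text
finger_gap: 0.495
gripper_force: 0.0
2305 [[0.4973, -0.0933, 0.1], [0.4916, -0.0939, 0.1], [0.4951, -0.0926, 0.1], [0.4888, -0.0925, 0.1], [0.5037, -0.0906, 0.1001], [0.4916, -0.0932, 0.1001], [0.4979, -0.0912, 0.1001], [0.4916, -0.0925, 0.1001], [0.4923, -0.0925, 0.1001], [0.486, -0.0905, 0.1001], [0.5008, -0.0933, 0.1001], [0.4832, -0.0905, 0.1002]]
2310 [[0.4863, -0.0621, 0.1], [0.4856, -0.0634, 0.1], [0.4961, -0.0604, 0.1], [0.4842, -0.0622, 0.1001], [0.4829, -0.0642, 0.1001], [0.4968, -0.0644, 0.1001], [0.4996, -0.0623, 0.1002], [0.4876, -0.0621, 0.1002], [0.489, -0.062, 0.1002], [0.4939, -0.0645, 0.1003], [0.4975, -0.0624, 0.1003], [0.4939, -0.0605, 0.1003]]
```

View pics/w3c.png

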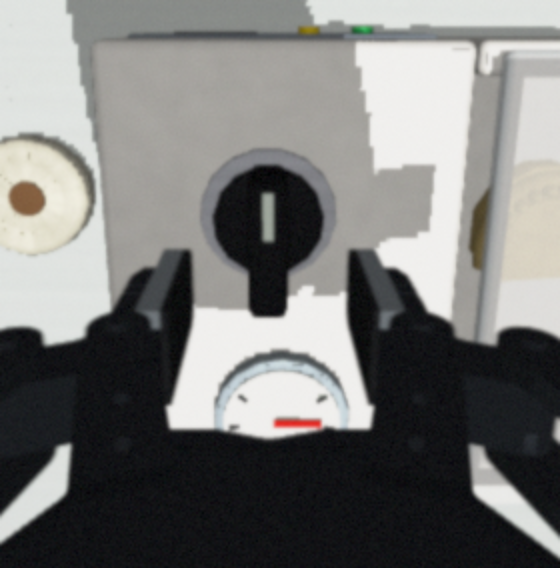

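The view confirms it: the pads straddle the knob axis, but their tips are about 15 mm above the knob top. The real tips are about 38 mm higher than the stated TCP offset implies. I'll descend by what the camera shows and check force along the way.

```bash
echo '[0.5, 0.003, 0, 0.01, 0, 0.5, 0.003, 0, 0.02, 0, 0.5, 0.003, 0, 0.02, 0]' | python3 drive.py | sed -n '4,5p'; python3 w.py;  echo '[0.5, 0, 0, 0.01, 0, 0.5, 0, 0, 0.018, 0, 0.5, 0, 0, 0.018, 0, 0.5, 0, 0, 0.018, 0]' | python3 drive.py >/dev/null; python3 w.py; python3 snap.py w4
python3 - <<'E'
from h import *
im,d,T,f,c=load("pics/w4.npz")
cv2.imwrite("pics/w4c.png",cv2.resize(im[100:384,120:400,::-1],None,fx=2,fy=2))
E
```

```text
wrist_force: [-0.0, 0.2, 0.8]
finger_gap: 0.499
4.35 p [ 0.4918 -0.0771  0.0966] yaw -3.1294 q [ 0.48  0.33 -0.53  2.08  0.23  0.79  1.39] F [-0.   0.2  0.8] gap 0.499 0.0
4.75 p [ 0.4929 -0.0771  0.0801] yaw -3.1292 q [ 0.47  0.36 -0.52  2.09  0.25  0.76  1.37] F [-0.3  0.1  0.7] gap 0.5 0.0
```

View pics/w4c.png

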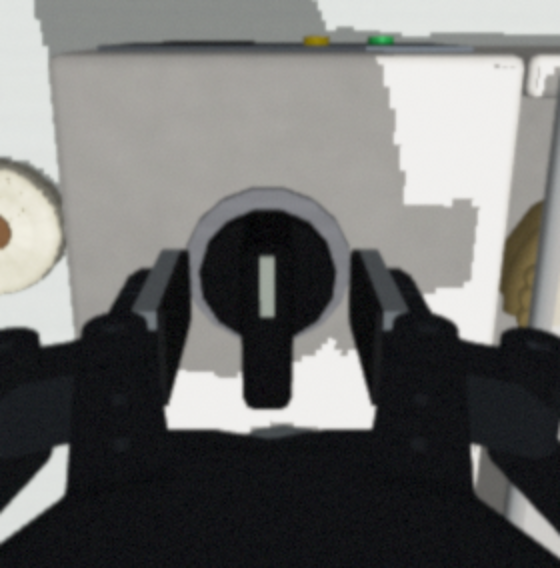

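No contact yet, and the pads now straddle the grip bar (crop x 245–290, pads at 185 and 355). I'll close on it.

```bash
echo '[0, 0, 0, 0, 0, 0, 0, 0, 0, 0, 0, 0, 0, 0, 0, 0, 0, 0, 0, 0, 0, 0, 0, 0, 0]' | python3 drive.py|tail -2; python3 w.py
```

```text
finger_gap: 0.126
gripper_force: 59.5
5.3 p [ 0.494  -0.0776  0.0815] yaw -3.1298 q [ 0.47  0.36 -0.52  2.09  0.25  0.76  1.37] F [-1.8 -1.9 13.1] gap 0.126 59.5
```

Converted, 0.15 rad / 3.1416 = 0.0477.

```bash
echo '[0, 0, 0, -0.003, 0, 0, 0, 0, -0.003, 0.0477, 0, 0, 0, -0.003, 0.0955, 0, 0, 0, -0.003, 0.1432, 0, 0, 0, -0.003, 0.191, 0, 0, 0, -0.003, 0.2387, 0, 0, 0, -0.003, 0.2865, 0, 0, 0, -0.003, 0.3183]' | python3 drive.py|tail -2; python3 w.py
```

```text
finger_gap: 0.127
gripper_force: 63.6
6.1 p [ 0.4933 -0.0777  0.0824] yaw 2.1475 q [ 0.29  0.33 -0.31  2.1   0.15  0.74  0.47] F [ 12.8  -3.8 -31.3] gap 0.127 63.6
```

Converted, 0.25 rad / 3.1416 = 0.0796.

```bash
echo '[0, 0, 0, 0, 0.0318, 0, 0, 0, 0, 0.0637, 0, 0, 0, 0, 0.0796, 0, 0, 0, 0, 0.0796, 0, 0, 0, 0, 0.0796, 0, 0, 0, 0, 0.0796]' | python3 drive.py|tail -2; python3 w.py; python3 snap.py w5;python3 - <<'E'
from h import *
from plant import bot, cams, sensors, sign_off
print(sensors.read_state()["moment"])
im,d,T,f,c=load("pics/w5.npz")
cv2.imwrite("pics/w5c.png",cv2.resize(im[100:384,120:400,::-1],None,fx=2,fy=2))
E
```

```text
finger_gap: 0.125
gripper_force: 64.5
6.7 p [ 0.4933 -0.0777  0.0824] yaw 1.9045 q [ 0.25  0.32 -0.26  2.1   0.12  0.73  0.25] F [ 13.   -5.  -29.8] gap 0.125 64.5
[-0.99792975 -2.70946759  0.73998522]
```

View pics/w5c.png

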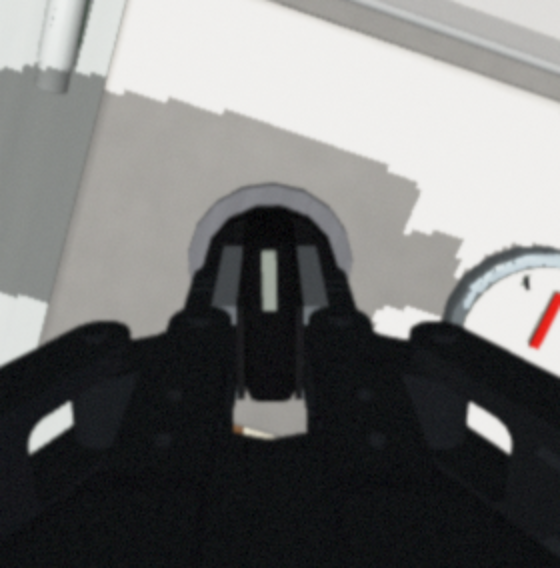

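The bar stays lined up with the fingers after 1.24 rad, and the moment shows it's against the stop. Now I'll release it.

```bash
echo '[0.9, 0, 0, 0, 0, 0.9, 0, 0, 0, 0, 0.9, 0, 0, 0, 0, 0.9, 0, 0, 0, 0, 0.9, 0, 0, 0, 0]' | python3 drive.py|tail -2; python3 w.py; echo '[0.9, 0, 0, -0.04, 0, 0.9, 0, 0, -0.08, 0, 0.9, 0, 0, -0.12, 0, 0.9, 0, 0, -0.12, 0, 0.9, 0, 0, -0.12, 0]' | python3 drive.py|tail -2; python3 w.py; python3 snap.py w6;python3 - <<'E'
from h import *
im,d,T,f,c=load("pics/w6.npz")
v,u=np.mgrid[0:384,0:512];z=d;P=np.stack([(u-c[0])/f*z,(v-c[1])/f*z,z,np.ones_like(z)],-1)@T.T
k=(P[...,2]>.118)&(P[...,2]<.135)&(abs(P[...,0]-.493)<.035)&(abs(P[...,1]+.0775)<.035)
q=P[k][:,:3];print(k.sum(),q.mean(0),cv2.minAreaRect(q[:,:2].astype(np.float32)*1000))
r,_=mask(im,"red",(0,0,512,384));print(r.sum(),P[r].mean(0),P[r].min(0),P[r].max(0))
# fingertips: where the tool stands in camera terms
E
python3 w.py .4625 .0873 .21 1.5858
```

```text
finger_gap: 0.899
gripper_force: 0.0
7.25 p [ 0.4931 -0.0772  0.0835] yaw 1.9037 q [ 0.25  0.32 -0.26  2.1   0.12  0.74  0.24] F [-0.9 -0.6  0.6] gap 0.899 0.0
finger_gap: 0.902
gripper_force: 0.0
7.75 p [ 0.4934 -0.0773  0.2042] yaw 1.9036 q [ 0.28  0.16 -0.28  1.99  0.05  1.    0.31] F [-0.2 -0.4 -0.4] gap 0.902 0.0
683 [ 0.49372887 -0.07608245  0.12634219] ((494.18353271484375, -77.26368713378906), (41.61162185668945, 12.58040714263916), 0.5218238234519958)
604 [0.46452485 0.05292596 0.13915241 1.        ] [ 0.4580796  -0.01463086  0.13374798  1.        ] [0.47248171 0.0666162  0.36516851 1.        ]
7.8 p [ 0.4927 -0.0773  0.2032] yaw 1.9037 q [ 0.28  0.16 -0.28  1.99  0.05  1.    0.31] F [-0.1 -0.4 -0.8] gap 0.901 0.0
tool shift [ 0.1654  0.0252 -0.0069]
turn 0.3179
```

The knob is back at 0 (bar axis 0.5°). Next is the lid bar: turn so the fingers close along x, and move above it.

Converted, 0.15 rad / 3.1416 = 0.0477.

```bash
echo '[0.6, 0.05, 0.01, 0, 0.0477, 0.6, 0.1, 0.02, 0, 0.0955, 0.6, 0.15, 0.025, 0, 0.1012, 0.6, 0.165, 0.025, 0, 0.1012, 0.6, 0.165, 0.025, 0.03, 0.1012, 0.6, 0.165, 0.025, 0.03, 0.1012, 0.6, 0.165, 0.025, 0.03, 0.1012]' | python3 drive.py|tail -2; python3 snap.py w7;python3 - <<'E'
from h import *
im,d,T,f,c=load("pics/w7.npz")
v,u=np.mgrid[0:384,0:512];z=d;P=np.stack([(u-c[0])/f*z,(v-c[1])/f*z,z,np.ones_like(z)],-1)@T.T
r,_=mask(im,"red",(0,0,512,384));q=P[r][:,:3];print(r.sum(),np.median(q,0),np.percentile(q,2,0),np.percentile(q,98,0))
ce,a,b=ends(r);print(ce,a,b)
cv2.imwrite("pics/w7.png",im[:,:,::-1])
E
python3 w.py .4625 .0873 .096 1.5858
```

```text
finger_gap: 0.598
gripper_force: 0.0
1896 [0.46437386 0.09193977 0.13844533] [0.45868411 0.04612483 0.13552091] [0.47016253 0.13074513 0.14014727]
[256.67721519 201.7964135 ] [257.05997882 144.95999705] [256.27831587 261.02881223]
8.55 p [0.4627 0.0862 0.1734] yaw 1.5847 q [ 0.03  0.16 -0.38  2.07  0.07  0.93 -0.38] F [ 0.2 -0.3  0.1] gap 0.599 0.0
tool shift [ 0.0011 -0.0001  0.0774]
turn -0.0011
```

View pics/w7.png

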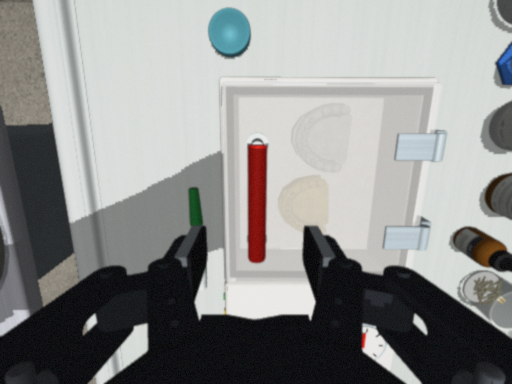

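The bar runs between the open fingers (bar column 257, finger midline 254). I'll descend and grip.

```bash
echo '[0.6, 0.001, 0.001, 0.03, 0, 0.6, 0.001, 0.001, 0.06, 0, 0.6, 0.001, 0.001, 0.076, 0, 0.6, 0.001, 0.001, 0.076, 0, 0.6, 0.001, 0.001, 0.076, 0]' | python3 drive.py|tail -2; python3 w.py; echo '[0, 0, 0, 0, 0, 0, 0, 0, 0, 0, 0, 0, 0, 0, 0, 0, 0, 0, 0, 0, 0, 0, 0, 0, 0]' | python3 drive.py|tail -2; python3 w.py; python3 snap.py w8
python3 - <<'E'
from h import *
im,d,T,f,c=load("pics/w8.npz")
cv2.imwrite("pics/w8c.png",cv2.resize(im[100:384,120:400,::-1],None,fx=2,fy=2))
E
```

```text
finger_gap: 0.602
gripper_force: 0.0
9.05 p [0.4643 0.0876 0.0982] yaw 1.5848 q [ 0.    0.27 -0.37  2.14  0.14  0.76 -0.44] F [0.5 0.1 0.6] gap 0.602 0.0
finger_gap: 0.138
gripper_force: 58.4
9.55 p [0.4632 0.0878 0.0979] yaw 1.5857 q [ 0.    0.27 -0.37  2.14  0.14  0.76 -0.44] F [-7.1 -0.5  8.8] gap 0.138 58.4
```

View pics/w8c.png

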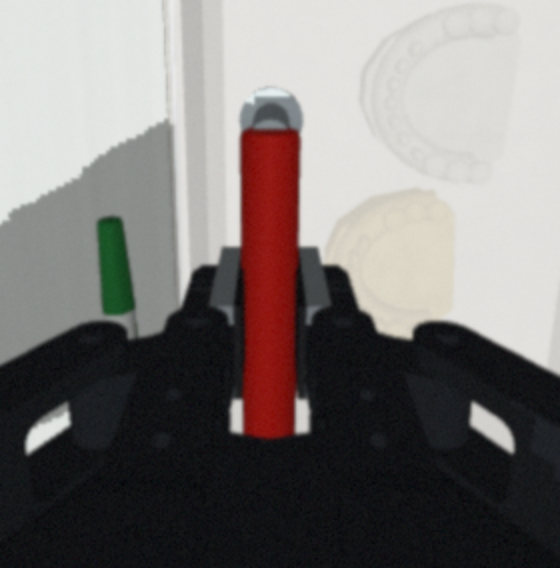

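The bar is gripped between both pads. Now I'll lift along the hinge arc.

```bash
echo '[0, 0, 0.001, -0.003, 0, 0, 0, 0.002, -0.007, 0, 0, 0, 0.003, -0.011, 0, 0, 0, 0.005, -0.015, 0, 0, 0, 0.007, -0.02, 0, 0, 0, 0.008, -0.023, 0, 0, 0, 0.009, -0.025, 0, 0, 0, 0.009, -0.025, 0]' | python3 drive.py|tail -2; python3 w.py; echo '[0, 0, 0, 0, 0, 0, 0, 0, 0, 0, 0, 0, 0, 0, 0, 0, 0, 0, 0, 0]' | python3 drive.py|tail -2;python3 w.py;python3 snap.py w9
python3 - <<'E'
from h import *
im,d,T,f,c=load("pics/w9.npz")
v,u=np.mgrid[0:384,0:512];z=d;P=np.stack([(u-c[0])/f*z,(v-c[1])/f*z,z,np.ones_like(z)],-1)@T.T
r,_=mask(im,"red",(0,0,512,384));q=P[r][:,:3];print(r.sum(),np.median(q,0),np.percentile(q[:,2],[2,50,98]))
cv2.imwrite("pics/w9.png",im[:,:,::-1])
E
```

```text
finger_gap: 0.142
gripper_force: 62.3
10.4 p [0.4707 0.0879 0.1216] yaw 1.586 q [ 0.01  0.25 -0.38  2.1   0.12  0.82 -0.42] F [-9.8  1.5 -3.9] gap 0.142 62.3
finger_gap: 0.14
gripper_force: 62.6
10.8 p [0.4709 0.0879 0.1221] yaw 1.5859 q [ 0.01  0.24 -0.38  2.1   0.12  0.82 -0.42] F [-10.    2.   -1.1] gap 0.14 62.6
3915 [0.47173313 0.09914708 0.16091062] [0.15770399 0.16091062 0.16263182]
```

View pics/w9.png

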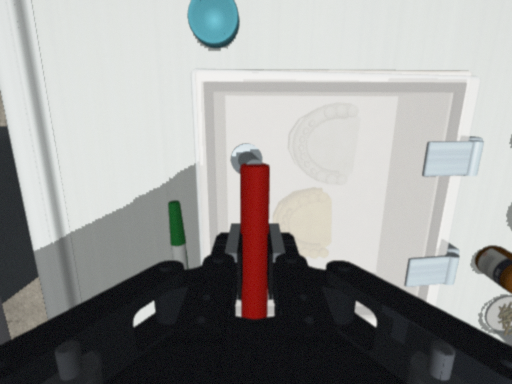

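The last picture shows the bar still between both pads at the same apparent size as when gripped (28 px wide at column 255). It has risen 22.5 mm, which puts the lid at about 0.16 rad, and the neighbouring items haven't moved.

```bash
python3 -c "
from plant import bot, cams, sensors, sign_off
print(sign_off())"
```

```text
the job is handed in; nothing more can be done
None
```

I handed the job in: the vent knob was turned to its stop and sprang back by itself, then the lid was broken free and is held by its red bar at about 0.16 rad (roughly 27 mm front gap); the hand-in gave no verdict.

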